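Lock the bar in the drilling jig: push the clamp knob round its L-shaped slot

TASK

Lock the aluminium bar in the drilling jig: with the fingertips, push the square black clamp knob along the long leg of its L-shaped slot to the corner, then push it along the short leg until it stops at the closed end, so that its steel tongue lies over the bar. Only push the knob: do not pinch it between the fingers and do not lift it. Leave the oil bottle, the jar and the spanner where they are, and finish clear of everything.

Things in the scene. Friction and masses are not known exactly. Their poses are not given: they have to be found in the camera images.
- jig: Steel drilling jig, fixed; origin at the centre of its underside, on the bench. Base 220 x 240 mm (x, y). Flat slot plate at jig x -100 to +35, y -110 to +110 mm, top 36 mm above the bench, with an L-shaped slot 17 mm wide. An aluminium bar lies along y at x 37 to 85 mm (top 34.5 mm), then a fence 46 mm high at x 87 to 100 mm. The plate is bare and flat around the slot.
- slot_start (a point): Start end of the slot's long leg, on the plate's top: jig (-35, -45) mm. The knob's centre stands over it at slide_along 0. Axes as the jig's.
- slot_corner (a point): Corner of the L, on the plate's top: jig (-35, +45) mm, 90 mm from slot_start along jig +y. Axes as the jig's.
- slot_end (a point): Closed end of the short leg, on the plate's top: jig (+5, +45) mm, 40 mm from the corner along jig +x, towards the bar. The locked knob's centre stands over it. Axes as the jig's.
- knob_mid (a point): Centre of the square black clamp knob, 28 x 28 mm, upright sides parallel to the jig's axes, from 37 to 74 mm above the bench (this point: 55.5 mm). A 12 mm pin under it runs in the slot. A steel tongue 22 mm wide, 5 mm thick, juts from its jig +x side to 48 mm from its centre, 37 to 42 mm above the bench. It slides with about 3 N of friction, stays where left, cannot turn.
- slide_along (a joint): Knob's travel along the long leg, in m, growing along jig +y: 0 at the start end of the leg, 0.090 at the corner (hard stop). The knob starts somewhere between 0 and 0.03.
- slide_across (a joint): Knob's travel along the short leg, in m, growing along jig +x: 0 in the long leg, 0.040 at the closed end (hard stop, locked). It can grow only at the corner, with slide_along within about 2.5 mm of 0.090.
- lift (a joint): How far the knob has been pulled up against its hold-down spring, in m: 0 down, 0.020 fully up with the pin nearly out of the slot. It must stay down (a pull of about 8 N raises it).
- oil: White plastic oil bottle, 52 mm across, 130 mm tall, loose, standing on the bench beside one end of the jig, about 0.2 m from the jig's centre. Origin: centre of its underside. Not to be disturbed.
- jar: Clear screw-top jar, 66 mm across, 85 mm tall, loose, standing on the bench beside the other end of the jig, about 0.2 m from its centre (bottle and jar may be swapped). Origin: centre of its underside. Not to be disturbed.
- spanner: Steel spanner 170 mm long, loose, lying on the bench beyond the jig's fence side. Origin: its underside. Not to be disturbed.

How it is judged:
By the outcome, as a careful person would: the job done as asked, in the order asked, and still so for the second after the job is handed in, with the robot touching nothing.
It also fails if it takes over 35 s, if anything falls off the work surface, if the arm or the gripper's body presses on something with over 40 N, if the wrist force passes 120 N, or if a joint passes its speed limit or range.

ROBOT

A 6-joint arm with a two-finger parallel gripper is mounted at the origin on the work surface. World frame = base frame: x ahead of the robot, y to its left, z up, the work surface at z = 0. Lengths are in m, angles in rad, forces in N, time in s.
With the tool pointing down it reaches from about 0.35 to 0.775 m from the base axis. Payload 5.5 kg.
Tool frame: the origin (TCP) lies between the finger pads; the fingertips stand 11 mm ahead of it and the grasp point (between the pads) lies 8 mm behind it (tips_ahead is the distance from the TCP to the fingertips, in m); z points along the fingers, y is the line along which they close (so a half turn about z gives the same grasp; the last joint's range is limited). The gripper opens to 85 mm and grips with 20 to 120 N. Pads are 22 mm wide; open, the fingers measure 114 mm over their backs; the gripper's body (76 mm by 85 mm) begins 54 mm behind the grasp point. The pads swing forward as they close: fully open they stand 13 mm farther back than shut.
Start: joints at [1.129, 0.313, 0.046, 1.304, 0, 1.431], TCP at [0.171, 0.549, 0.242] pointing down, gripper open.
Joint ranges: [-2.76, 2.76], [-0.86, 1.69], [-1.03, 1.26], [-2.2, 2.34], [-1.47, 1.5], [-3.14, 3.14]. Speed limits (rad/s): [2.57, 2.57, 3.14, 3.14, 3.14, 3.14].

INTERFACE

Orientations are given as a unit quaternion [w, x, y, z].
In Python, from workcell import * gives the robot as it stands. The module is installed in compiled form; this text tells all that it offers.
- The arm moves only by the tool jog_arm, never from a script. Its argument "moves" is a list of rows, each an object with "fingers": the closure, from 0 (fully open) to 1 (shut); "slide": the shift along the tool's x, y, z in mm, a list of three; "angular": the turn, a rotation vector about the tool's x, y, z in degrees, a list of three. A call has 1 to 10 rows; each row is the pose to reach, as a shift and turn from the pose commanded when the call began, along the tool's axes at that moment; what a row does not reach only later rows make up. A row lasts 1/12 s, in which the tool goes at most 41.7 mm and 7.16 degrees, less where a joint would pass 70% of its speed; a pose out of reach is approached as far as the arm can. A call with a gripper value outside its range is refused whole. The fingers move at their own pace and stop on an object; "squeeze" is the grip in N (left out, the last holds). Time passes only in rows, so rows that repeat a pose let the fingers close. It gives the time, the measured TCP pose, the force, the opening and the grip force at its end, in the units of the state.
- get_state(): the state, without advancing time (a new reading comes with each control period).
- read_camera(name): name is "scene" or "top" or "wrist"; returns a dict with "color" (384x512x3 uint8, red, green, blue), "fovy" (degrees; the focal length in pixels is half the picture's height over the tangent of half this angle, whatever the lens; pixels are square), "cx", "cy" (the principal point, pixels), "world_from_camera" (4x4, takes a point from camera to world coordinates); the wrist camera has in their place "tool_from_camera" (4x4, takes a point from camera to tool coordinates, whose origin is the TCP and whose axes are the flange's). Camera axes: x right, y down, z forward; pixel columns grow to the right and rows downward; lengths in m; the calibration is good to about 2 mm. The wrist camera is an equidistant fisheye: a pixel r from the principal point sees the ray r / f radians off the axis. A picture is of the moment at which its call begins: read the wrist's pose just before it. There is no depth.
- hand_in(): hands the job in; it is judged then, once.
Trained networks look in a picture, given as the dict that the camera call returned (one of the last four; its "shot" number tells which), for a name from the list of things; names that differ only in an ending like _2 or _b are one class to them, and where a whole thing is asked for, a point or a joint stands for the part that bears it (a point fixed in the world has none). Each returns a list of dicts, best first, with "p" (0 to 1); they miss things now and then, are a little off and sometimes report something else, mostly with a low value. They report only what shows in the picture. A call takes as long as a camera call.
- look_for(target, picture): "point" ([column, row] in pixels, amid what is visible of it).
- tip_of(target, picture): "point" ([column, row] in pixels: a listed point, or the origin of a listed thing).
The state is a dict: "clock": time; "joint_pos": joint angles; "qvel": joint speeds; "tau": joint torques, N m; "tcp_pos": TCP position; "orientation": TCP orientation; "wrist_force": force on the tool from outside, world axes, zero at the start; "ft_torque": the same for the moment, N m; "finger_gap": finger opening in m; "grip_force": force on a finger pad.
Only numpy, scipy, OpenCV 4.12 (cv2) and the standard library are available. Lean on these libraries where they do the work, as an engineer would, in place of code of your own. Each camera call takes 0.05 s, during which the arm holds its last target. There are 200 camera calls.

## Working session

There is one attempt and no reset: what is moved stays moved. The work goes in short steps, Python scripts to look and compute and a tool call to move; the robot and the scene stay as the last step left them, time stands still between calls to the robot, and variables do not carry over. Pictures are saved under pics/ and viewed, at most 10 in all, crops included, and the job is handed in when it is done.

Besides the shell and the picture viewer there is one more tool, called after "Emit:" by a JSON object that holds its "name" and its "arguments". jog_arm: Moves the arm, as the interface text tells. Its arguments: {"type":"object","properties":{"moves":{"type":"array","items":{"type":"object","properties":{"fingers":{"type":"number"},"slide":{"type":"array","items":{"type":"number"}},"angular":{"type":"array","items":{"type":"number"}}}}},"squeeze":{"type":"number"}},"required":["moves"]}

```bash
mkdir -p pics; cat > h.py <<'E'
from workcell import *
import numpy as np, cv2
from scipy.spatial.transform import Rotation as R
def ray(pic,pt,st=None):
    h=pic["color"].shape[0]; f=h/2/np.tan(np.radians(pic["fovy"])/2)
    d=np.array([(pt[0]-pic["cx"]),(pt[1]-pic["cy"])])
    if "world_from_camera" in pic:
        T=np.array(pic["world_from_camera"]); v=np.array([*d/f,1])
    else:
        r=np.hypot(*d); a=r/f; v=np.array([*(d/max(r,1e-9)*np.sin(a)),np.cos(a)])
        W=np.eye(4); q=st["orientation"]; W[:3,:3]=R.from_quat([q[1],q[2],q[3],q[0]]).as_matrix(); W[:3,3]=st["tcp_pos"]
        T=W@np.array(pic["tool_from_camera"])
    return T[:3,3],T[:3,:3]@v
def at_z(pic,pt,z,st=None):
    o,v=ray(pic,pt,st); return o+v*(z-o[2])/v[2]
E
cat > a.py <<'E'
from h import *
s=get_state(); print({k:np.round(v,4).tolist() for k,v in s.items()})
ims=[]
for c in ["top","scene","wrist"]:
    st=get_state(); p=read_camera(c); cv2.imwrite(f"pics/{c}0.png",p["color"][:,:,::-1])
    for n,z in [("jig",0),("slot_start",.036),("slot_corner",.036),("slot_end",.036),("knob_mid",.0555),("oil",0),("jar",0),("spanner",0)]:
        for r in tip_of(n,p)[:2]: print(c,n,round(r["p"],2),np.round(r["point"]),np.round(at_z(p,r["point"],z,st),4))
E
python3 a.py; python3 -c "
import cv2,numpy as np
a=[cv2.imread(f'pics/{c}0.png') for c in ['top','scene','wrist']]
"
```

```text
{'clock': 0.0, 'joint_pos': [1.1294, 0.314, 0.045, 1.3036, 0.0, 1.4312], 'qvel': [0.0003, -0.0001, -0.0006, 0.0007, 0.0023, -0.0007], 'tau': [-0.0003, -48.0625, 29.8534, 0.0195, -0.0, 0.0], 'tcp_pos': [0.1707, 0.5486, 0.2414], 'orientation': [-0.0003, 0.1503, 0.9886, -0.0009], 'wrist_force': [-0.4962, -0.4203, 0.5681], 'ft_torque': [-0.013, -0.0176, 0.0086], 'grip_force': 0.0, 'finger_gap': 0.0854}
top jig 0.57 [268. 200.] [ 0.5713 -0.0291  0.    ]
top slot_start 0.7 [300. 145.] [ 0.7133 -0.1063  0.036 ]
top slot_start 0.6 [275. 221.] [ 0.5187 -0.046   0.036 ]
top slot_corner 0.94 [244. 199.] [0.5725 0.0339 0.036 ]
top slot_end 0.71 [252. 190.] [0.5964 0.013  0.036 ]
top slot_end 0.59 [340. 224.] [ 0.5136 -0.2107  0.036 ]
top knob_mid 0.57 [265. 217.] [ 0.5281 -0.0187  0.0555]
top oil 0.89 [212. 147.] [0.7096 0.1205 0.    ]
top jar 0.76 [341. 225.] [ 0.5105 -0.2221  0.    ]
top spanner 0.56 [303. 146.] [ 0.7192 -0.119   0.    ]
scene slot_start 0.97 [226. 177.] [ 0.5185 -0.0414  0.036 ]
scene slot_corner 0.93 [252. 193.] [0.5609 0.025  0.036 ]
scene slot_end 0.91 [247. 204.] [0.5961 0.0191 0.036 ]
scene knob_mid 0.95 [235. 174.] [ 0.5294 -0.0172  0.0555]
scene oil 0.73 [292. 267.] [0.7119 0.1221 0.    ]
scene jar 0.89 [147. 182.] [ 0.5251 -0.2263  0.    ]
wrist jar 0.83 [ 31. 372.] [ 0.5317 -0.2269  0.    ]
```

View pics/top0.png

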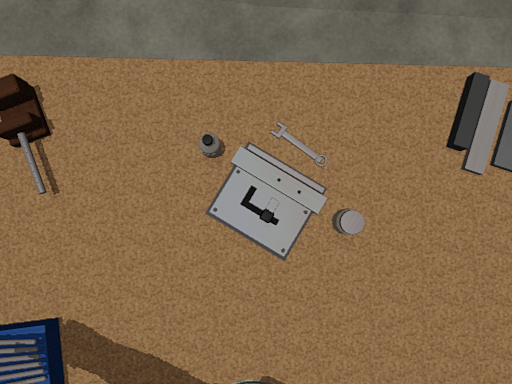

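View pics/wrist0.png

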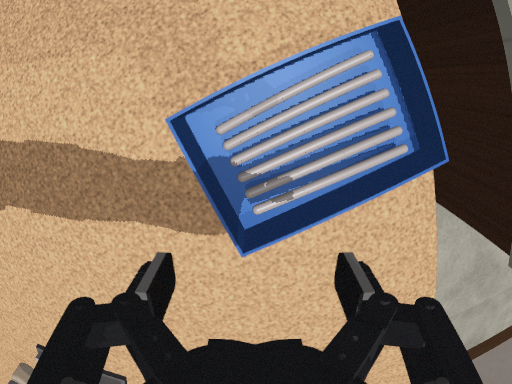

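The overhead view shows the jig at about (268,200), turned about -32°. The knob is at (267,215), near the start of the long leg. The bottle is at (210,145), the jar at (349,222), and the spanner at (300,145) beyond the fence. I'll move over the jig with the fingers shut and look from close by.

Emit:
{"name": "jog_arm", "arguments": {"moves": [{"fingers":1,"slide":[-510,-460,0]},{"fingers":1,"slide":[-510,-460,0]},{"fingers":1,"slide":[-510,-460,0]},{"fingers":1,"slide":[-510,-460,0]},{"fingers":1,"slide":[-510,-460,0]},{"fingers":1,"slide":[-510,-460,0]},{"fingers":1,"slide":[-510,-460,0]},{"fingers":1,"slide":[-510,-460,0]},{"fingers":1,"slide":[-510,-460,0]},{"fingers":1,"slide":[-510,-460,0]}]}}

```text
schema error: expected keys fingers, slide, angular
```

Emit:
{"name": "jog_arm", "arguments": {"moves": [{"fingers":1,"slide":[-510,-460,0],"angular":[0,0,0]},{"fingers":1,"slide":[-510,-460,0],"angular":[0,0,0]},{"fingers":1,"slide":[-510,-460,0],"angular":[0,0,0]},{"fingers":1,"slide":[-510,-460,0],"angular":[0,0,0]},{"fingers":1,"slide":[-510,-460,0],"angular":[0,0,0]},{"fingers":1,"slide":[-510,-460,0],"angular":[0,0,0]},{"fingers":1,"slide":[-510,-460,0],"angular":[0,0,0]},{"fingers":1,"slide":[-510,-460,0],"angular":[0,0,0]},{"fingers":1,"slide":[-510,-460,0],"angular":[0,0,0]},{"fingers":1,"slide":[-510,-460,0],"angular":[0,0,0]}], "squeeze": 40}}

```text
clock: 2.18
tcp_pos: [0.384, 0.1888, 0.2427]
orientation: [0.001, 0.15, 0.989, 0.0]
wrist_force: [0.8, -0.1, -0.1]
finger_gap: -0.0004
grip_force: 0.0
```

Emit:
{"name": "jog_arm", "arguments": {"moves": [{"fingers":1,"slide":[-180,-195,0],"angular":[0,0,15]},{"fingers":1,"slide":[-180,-195,0],"angular":[0,0,15]},{"fingers":1,"slide":[-180,-195,0],"angular":[0,0,15]},{"fingers":1,"slide":[-180,-195,0],"angular":[0,0,15]},{"fingers":1,"slide":[-180,-195,0],"angular":[0,0,15]},{"fingers":1,"slide":[-180,-195,0],"angular":[0,0,15]},{"fingers":1,"slide":[-180,-195,0],"angular":[0,0,15]},{"fingers":1,"slide":[-180,-195,0],"angular":[0,0,15]},{"fingers":1,"slide":[-180,-195,0],"angular":[0,0,15]}]}}

```text
clock: 2.93
tcp_pos: [0.4971, -0.0496, 0.2419]
orientation: [-0.001, 0.279, 0.96, 0.0]
wrist_force: [0.1, 0.0, -0.4]
finger_gap: 0.0
grip_force: 0.0
```

```bash
cat > b.py <<'E'
from h import *
import sys
tag=sys.argv[1]
st=get_state(); p=read_camera("wrist"); cv2.imwrite(f"pics/w{tag}.png",p["color"][:,:,::-1])
print(st["clock"],np.round(st["tcp_pos"],4),np.round(st["orientation"],4))
for n,z in [("slot_start",.036),("slot_corner",.036),("slot_end",.036),("knob_mid",.0555)]:
    for r in tip_of(n,p)[:1]: print(n,round(r["p"],2),np.round(r["point"],1),np.round(at_z(p,r["point"],z,st),4))
E
python3 b.py 1
```

```text
2.9333 [ 0.4971 -0.0496  0.2419] [-6.000e-04  2.791e-01  9.603e-01  3.000e-04]
slot_start 0.97 [268.2 183.4] [ 0.5199 -0.0449  0.036 ]
slot_corner 0.96 [341.4 177.1] [0.5605 0.0348 0.036 ]
slot_end 0.94 [337.6 209.5] [0.5956 0.0114 0.036 ]
knob_mid 0.66 [293.5 186.8] [ 0.5331 -0.0205  0.0555]
```

View pics/w1.png

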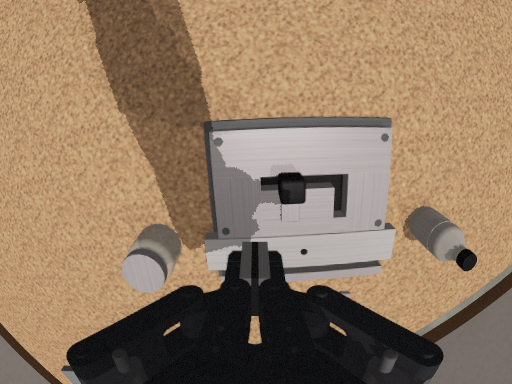

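```bash
python3 - <<'E'
import numpy as np
from scipy.spatial.transform import Rotation as R
J=np.array([[-35,-45],[-35,45],[5,45]])/1e3
W={'top':[[.5187,-.046],[.5725,.0339],[.5964,.013]],'scene':[[.5185,-.0414],[.5609,.025],[.5961,.0191]],'wrist':[[.5199,-.0449],[.5605,.0348],[.5956,.0114]]}
W['mean']=np.mean(list(W.values()),0)
for k,w in W.items():
    w=np.array(w);a=w-w.mean(0);b=J-J.mean(0)
    t=np.arctan2((b[:,0]*a[:,1]-b[:,1]*a[:,0]).sum(),(a*b).sum());c,s=np.cos(t),np.sin(t);M=np.array([[c,-s],[s,c]])
    o=w.mean(0)-M@J.mean(0);print(k,np.degrees(t),o,(np.linalg.norm(w-(o+J@M.T),axis=1)*1e3).round(1))
    print(' knob jig',M.T@(np.array([.5331,-.0205])-o))
E
```

```text
top -31.900487615942218 [ 0.57300094 -0.02388416] [2.5 5.5 4.8]
 knob jig [-0.03566293 -0.01821243]
scene -28.40294674587727 [ 0.57042348 -0.02260053] [4.1 8.6 4.5]
 knob jig [-0.03382979 -0.01590596]
wrist -28.761694513158936 [ 0.57044277 -0.0231414 ] [2.  1.9 2.7]
 knob jig [-0.03400669 -0.01565261]
mean -29.72806289475724 [ 0.57127683 -0.02322554] [1.  2.4 2.2]
 knob jig [-0.03450388 -0.01656445]
```

The wrist view shows the slot with its start near (268,183), corner at (341,177), end at (338,210), and the knob at (292,187). The jig is turned about -29.5°. I'll square the tool to it, come down behind the knob, and check.

Emit:
{"name": "jog_arm", "arguments": {"moves": [{"fingers":1,"slide":[-17,-6,0],"angular":[0,0,-3]},{"fingers":1,"slide":[-17,-6,30],"angular":[0,0,-3]},{"fingers":1,"slide":[-17,-6,60],"angular":[0,0,-3]},{"fingers":1,"slide":[-17,-6,90],"angular":[0,0,-3]},{"fingers":1,"slide":[-17,-6,120],"angular":[0,0,-3]},{"fingers":1,"slide":[-17,-6,140],"angular":[0,0,-3]},{"fingers":1,"slide":[-17,-6,140],"angular":[0,0,-3]},{"fingers":1,"slide":[-17,-6,140],"angular":[0,0,-3]}]}}

```text
clock: 3.85
tcp_pos: [0.5074, -0.062, 0.1019]
orientation: [-0.001, 0.252, 0.968, 0.0]
wrist_force: [0.3, 0.5, -0.3]
finger_gap: -0.0004
grip_force: 0.0
```

```bash
python3 b.py 2
```

```text
3.85 [ 0.5074 -0.062   0.1019] [-1.200e-03  2.521e-01  9.677e-01  1.000e-04]
slot_start 0.5 [326.  240.7] [ 0.5515 -0.0243  0.036 ]
slot_end 0.92 [384.9 261.3] [0.5968 0.0125 0.036 ]
knob_mid 0.65 [323.4 233. ] [ 0.5335 -0.0232  0.0555]
```

View pics/w2.png

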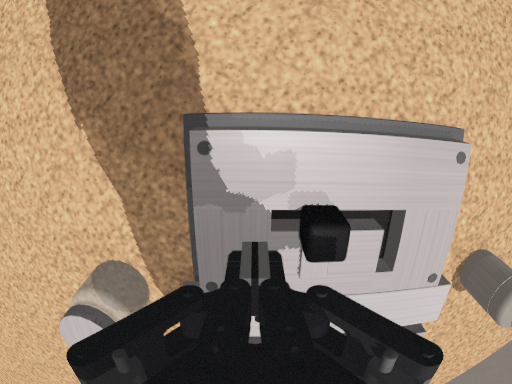

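The fingertips are at about (255,245), left of the knob at (325,233). The slot's far edge runs from (272,210) to (405,210), parallel to the tool's y.

```bash
python3 - <<'E'
from h import *
st=get_state();p=read_camera("wrist")
J=np.array([[-43.5,53.5],[-100,110],[-100,-110],[13.5,53.5]])/1e3
P=[[405,210],[470,143],[190,130],[393,272]]
w=np.array([at_z(p,q,.036,st)[:2] for q in P]);print(w.round(4))
a=w-w.mean(0);b=J-J.mean(0)
t=np.arctan2((b[:,0]*a[:,1]-b[:,1]*a[:,0]).sum(),(a*b).sum());c,s=np.cos(t),np.sin(t);M=np.array([[c,-s],[s,c]])
o=w.mean(0)-M@J.mean(0);print(np.degrees(t),o,(np.linalg.norm(w-(o+J@M.T),axis=1)*1e3).round(1))
f=lambda z,q:(M.T@(at_z(p,q,z,st)[:2]-o)).round(4)
print('knob',M.T@(np.array([.5335,-.0232])-o),'tcp',M.T@(np.array(st["tcp_pos"])[:2]-o),'top corners',f(.074,[301,208]),f(.074,[344,208]),f(.074,[350,260]),f(.074,[306,262]))
E
```

```text
[[ 0.5655  0.0423]
 [ 0.5429  0.1202]
 [ 0.4338 -0.0712]
 [ 0.6174  0.015 ]]
-29.659951431135877 [ 0.57663762 -0.02514239] [0.6 1.3 1.6 2.6]
knob [-0.03844682 -0.01965882] tcp [-0.03911915 -0.06630789] top corners [-0.0601 -0.0392] [-0.0601 -0.0127] [-0.0231 -0.0034] [-0.0226 -0.0333]
```

Emit:
{"name": "jog_arm", "arguments": {"moves": [{"fingers":1,"slide":[0,0,20],"angular":[0,0,0]},{"fingers":1,"slide":[0,0,38],"angular":[0,0,0]},{"fingers":1,"slide":[0,0,38],"angular":[0,0,0]},{"fingers":1,"slide":[0,6,38],"angular":[0,0,0]},{"fingers":1,"slide":[0,12,38],"angular":[0,0,0]},{"fingers":1,"slide":[0,18,38],"angular":[0,0,0]},{"fingers":1,"slide":[0,24,38],"angular":[0,0,0]},{"fingers":1,"slide":[0,30,38],"angular":[0,0,0]}]}}

```text
clock: 4.82
tcp_pos: [0.5242, -0.0371, 0.0654]
orientation: [0.001, 0.253, 0.968, -0.001]
wrist_force: [-0.9, -2.9, 2.0]
finger_gap: -0.0001
grip_force: 1.8
```

Emit:
{"name": "jog_arm", "arguments": {"moves": [{"fingers":1,"slide":[0,6,0],"angular":[0,0,0]},{"fingers":1,"slide":[0,12,0],"angular":[0,0,0]},{"fingers":1,"slide":[0,18,0],"angular":[0,0,0]},{"fingers":1,"slide":[0,24,0],"angular":[0,0,0]},{"fingers":1,"slide":[0,30,0],"angular":[0,0,0]},{"fingers":1,"slide":[0,36,0],"angular":[0,0,0]},{"fingers":1,"slide":[0,40,0],"angular":[0,0,0]},{"fingers":1,"slide":[0,40,0],"angular":[0,0,0]}]}}

```text
clock: 5.48
tcp_pos: [0.5432, -0.0011, 0.0641]
orientation: [-0.0, 0.252, 0.968, 0.001]
wrist_force: [0.0, -1.4, 0.6]
finger_gap: 0.0003
grip_force: 0.4
```

```bash
python3 b.py 3
```

```text
5.4833 [ 0.5432 -0.0011  0.0641] [-0.000e+00  2.523e-01  9.676e-01  6.000e-04]
slot_start 0.73 [172.3 241.1] [ 0.5186 -0.0462  0.036 ]
slot_corner 0.75 [317.6 241.7] [0.5627 0.0323 0.036 ]
knob_mid 0.68 [304.  261.5] [0.5589 0.0214 0.0555]
```

View pics/w3.png

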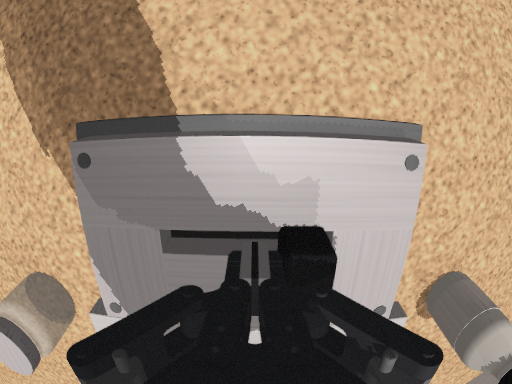

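The knob at (305,258) has travelled most of the leg, with the fingers against its side. About 11 mm is left before the corner at (318,242). I'll go on in small steps to the stop.

Emit:
{"name": "jog_arm", "arguments": {"moves": [{"fingers":1,"slide":[0,3,0],"angular":[0,0,0]},{"fingers":1,"slide":[0,6,0],"angular":[0,0,0]},{"fingers":1,"slide":[0,9,0],"angular":[0,0,0]},{"fingers":1,"slide":[0,11,0],"angular":[0,0,0]},{"fingers":1,"slide":[0,11,0],"angular":[0,0,0]}]}}

```text
clock: 6.15
tcp_pos: [0.548, 0.0079, 0.0641]
orientation: [-0.0, 0.253, 0.968, 0.0]
wrist_force: [-1.4, -1.6, -0.3]
finger_gap: 0.0002
grip_force: 1.0
```

Emit:
{"name": "jog_arm", "arguments": {"moves": [{"fingers":1,"slide":[0,2,0],"angular":[0,0,0]},{"fingers":1,"slide":[0,3,0],"angular":[0,0,0]},{"fingers":1,"slide":[0,3,0],"angular":[0,0,0]}]}}

```text
clock: 6.4
tcp_pos: [0.5493, 0.0101, 0.0642]
orientation: [-0.0, 0.253, 0.968, -0.0]
wrist_force: [-2.9, -2.6, -0.5]
finger_gap: 0.0001
grip_force: 1.5
```

Emit:
{"name": "jog_arm", "arguments": {"moves": [{"fingers":1,"slide":[0,2,0],"angular":[0,0,0]},{"fingers":1,"slide":[0,3,0],"angular":[0,0,0]},{"fingers":1,"slide":[0,3,0],"angular":[0,0,0]}]}}

```text
clock: 6.65
tcp_pos: [0.5501, 0.0114, 0.0643]
orientation: [-0.001, 0.253, 0.967, -0.002]
wrist_force: [-5.6, -7.1, 2.4]
finger_gap: 0.0
grip_force: 4.6
```

Emit:
{"name": "jog_arm", "arguments": {"moves": [{"fingers":1,"slide":[0,2,0],"angular":[0,0,0]},{"fingers":1,"slide":[0,2,0],"angular":[0,0,0]},{"fingers":1,"slide":[0,2,0],"angular":[0,0,0]}]}}

```text
clock: 6.9
tcp_pos: [0.5505, 0.0122, 0.0645]
orientation: [-0.001, 0.254, 0.967, -0.003]
wrist_force: [-7.3, -10.0, 5.4]
finger_gap: -0.0002
grip_force: 6.5
```

Firm stop at the corner: 12 N and no further travel. I'll back off and go round to the knob's jig -x side.

Emit:
{"name": "jog_arm", "arguments": {"moves": [{"fingers":1,"slide":[0,-10,0],"angular":[0,0,0]},{"fingers":1,"slide":[0,-18,0],"angular":[0,0,0]},{"fingers":1,"slide":[15,-18,0],"angular":[0,0,0]},{"fingers":1,"slide":[30,-18,0],"angular":[0,0,0]},{"fingers":1,"slide":[44,-18,0],"angular":[0,0,0]},{"fingers":1,"slide":[44,-18,0],"angular":[0,0,0]},{"fingers":1,"slide":[44,0,0],"angular":[0,0,0]},{"fingers":1,"slide":[44,20,0],"angular":[0,0,0]},{"fingers":1,"slide":[44,20,0],"angular":[0,0,0]},{"fingers":1,"slide":[44,20,0],"angular":[0,0,0]}]}}

```text
clock: 7.73
tcp_pos: [0.5248, 0.0538, 0.0646]
orientation: [0.001, 0.252, 0.968, 0.0]
wrist_force: [-0.4, -0.2, 0.8]
finger_gap: -0.0
grip_force: 0.0
```

```bash
python3 b.py 4
```

```text
7.7333 [0.5248 0.0538 0.0646] [9.000e-04 2.521e-01 9.677e-01 4.000e-04]
slot_start 0.98 [129.5 293.3] [ 0.5205 -0.0473  0.036 ]
knob_mid 0.53 [258.8 319.7] [0.5669 0.0332 0.0555]
```

View pics/w4.png

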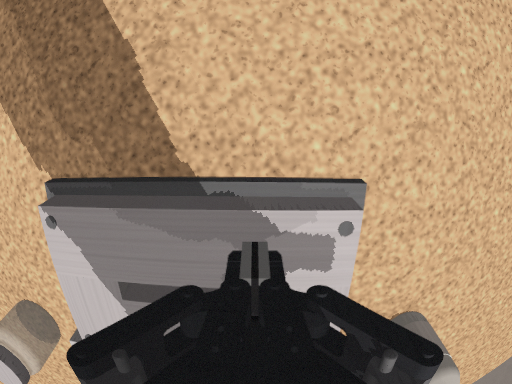

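The knob is hidden behind the fingers. The plate's edge (50,190)-(365,180) is parallel to the tool, and the measured pose puts the tips behind the knob's -x face. Pushing along jig +x.

Emit:
{"name": "jog_arm", "arguments": {"moves": [{"fingers":1,"slide":[-6,0,0],"angular":[0,0,0]},{"fingers":1,"slide":[-12,0,0],"angular":[0,0,0]},{"fingers":1,"slide":[-18,0,0],"angular":[0,0,0]},{"fingers":1,"slide":[-22,0,0],"angular":[0,0,0]},{"fingers":1,"slide":[-26,0,0],"angular":[0,0,0]},{"fingers":1,"slide":[-30,0,0],"angular":[0,0,0]},{"fingers":1,"slide":[-30,0,0],"angular":[0,0,0]}]}}

```text
clock: 8.57
tcp_pos: [0.5499, 0.0383, 0.0641]
orientation: [-0.0, 0.253, 0.967, -0.0]
wrist_force: [-1.5, 0.9, 0.6]
finger_gap: -0.0002
grip_force: 0.8
```

Emit:
{"name": "jog_arm", "arguments": {"moves": [{"fingers":1,"slide":[-5,0,0],"angular":[0,0,0]},{"fingers":1,"slide":[-10,0,0],"angular":[0,0,0]},{"fingers":1,"slide":[-15,0,0],"angular":[0,0,0]},{"fingers":1,"slide":[-20,0,0],"angular":[0,0,0]},{"fingers":1,"slide":[-24,0,0],"angular":[0,0,0]},{"fingers":1,"slide":[-24,0,0],"angular":[0,0,0]}]}}

```text
clock: 9.07
tcp_pos: [0.5714, 0.0263, 0.0641]
orientation: [0.0, 0.253, 0.967, -0.0]
wrist_force: [-1.7, 0.1, -0.9]
finger_gap: -0.0001
grip_force: 0.8
```

Emit:
{"name": "jog_arm", "arguments": {"moves": [{"fingers":1,"slide":[-2,0,0],"angular":[0,0,0]},{"fingers":1,"slide":[-4,0,0],"angular":[0,0,0]},{"fingers":1,"slide":[-4,0,0],"angular":[0,0,0]}]}}

```text
clock: 9.32
tcp_pos: [0.5743, 0.0248, 0.0642]
orientation: [0.0, 0.253, 0.967, -0.0]
wrist_force: [-2.1, 0.8, -1.3]
finger_gap: 0.0
grip_force: 1.0
```

Emit:
{"name": "jog_arm", "arguments": {"moves": [{"fingers":1,"slide":[-2,0,0],"angular":[0,0,0]},{"fingers":1,"slide":[-4,0,0],"angular":[0,0,0]},{"fingers":1,"slide":[-4,0,0],"angular":[0,0,0]}]}}

```text
clock: 9.57
tcp_pos: [0.5772, 0.0231, 0.0641]
orientation: [-0.0, 0.253, 0.968, 0.0]
wrist_force: [-3.5, 0.8, -0.5]
finger_gap: -0.0005
grip_force: 1.8
```

Emit:
{"name": "jog_arm", "arguments": {"moves": [{"fingers":1,"slide":[-2,0,0],"angular":[0,0,0]},{"fingers":1,"slide":[-3,0,0],"angular":[0,0,0]},{"fingers":1,"slide":[-3,0,0],"angular":[0,0,0]}]}}

```text
clock: 9.82
tcp_pos: [0.5781, 0.0225, 0.064]
orientation: [-0.002, 0.253, 0.968, 0.001]
wrist_force: [-7.9, 4.1, 2.7]
finger_gap: -0.0003
grip_force: 4.4
```

Emit:
{"name": "jog_arm", "arguments": {"moves": [{"fingers":1,"slide":[-3,0,0],"angular":[0,0,0]},{"fingers":1,"slide":[-3,0,0],"angular":[0,0,0]},{"fingers":1,"slide":[-3,0,0],"angular":[0,0,0]}]}}

```text
clock: 10.07
tcp_pos: [0.5789, 0.022, 0.0639]
orientation: [-0.004, 0.252, 0.968, 0.001]
wrist_force: [-12.0, 5.9, 5.9]
finger_gap: -0.0001
grip_force: 6.9
```

Firm stop at the closed end (13 N). I'll back off straight, rise, and check.

Emit:
{"name": "jog_arm", "arguments": {"moves": [{"fingers":1,"slide":[10,0,0],"angular":[0,0,0]},{"fingers":1,"slide":[25,0,0],"angular":[0,0,0]},{"fingers":1,"slide":[40,0,0],"angular":[0,0,0]},{"fingers":1,"slide":[40,0,0],"angular":[0,0,0]},{"fingers":1,"slide":[50,0,-30],"angular":[0,0,0]},{"fingers":1,"slide":[60,0,-60],"angular":[0,0,0]},{"fingers":1,"slide":[70,0,-95],"angular":[0,0,0]},{"fingers":1,"slide":[80,0,-130],"angular":[0,0,0]},{"fingers":1,"slide":[80,0,-150],"angular":[0,0,0]},{"fingers":1,"slide":[80,0,-150],"angular":[0,0,0]}]}}

```text
clock: 10.9
tcp_pos: [0.5173, 0.059, 0.2208]
orientation: [0.006, 0.253, 0.968, 0.001]
wrist_force: [0.8, -0.6, 1.1]
finger_gap: 0.0002
grip_force: 0.0
```

```bash
python3 b.py 5; python3 - <<'E'
from h import *
p=read_camera("top")
for n,z in [("knob_mid",.0555),("oil",0),("jar",0),("spanner",0)]:
    for r in tip_of(n,p)[:1]: print(n,round(r["p"],2),np.round(r["point"]),np.round(at_z(p,r["point"],z),4))
a=cv2.resize(p["color"][120:270,170:370,::-1],(600,450),interpolation=2)
b=cv2.resize(cv2.imread("pics/top0.png")[120:270,170:370],(200,150))
cv2.imwrite("pics/top5.png",a)
E
```

```text
10.9 [0.5173 0.059  0.2208] [0.0065 0.2527 0.9675 0.0012]
slot_start 0.61 [178.3 216.4] [ 0.5201 -0.0449  0.036 ]
slot_corner 0.87 [253.9 220. ] [0.5675 0.0311 0.036 ]
slot_end 0.79 [251.2 247.1] [0.5976 0.0104 0.036 ]
knob_mid 0.63 [255.5 255.2] [0.5998 0.015  0.0555]
knob_mid 0.54 [248. 190.] [0.5932 0.0234 0.0555]
oil 0.88 [209. 144.] [0.7164 0.1294 0.    ]
jar 0.75 [342. 221.] [ 0.5205 -0.2242  0.    ]
spanner 0.81 [300. 144.] [ 0.7225 -0.111   0.    ]
```

View pics/w5.png

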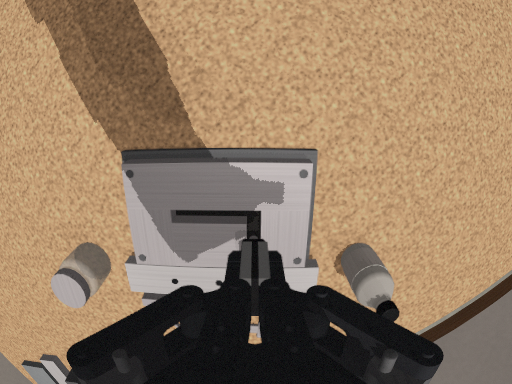

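View pics/top5.png

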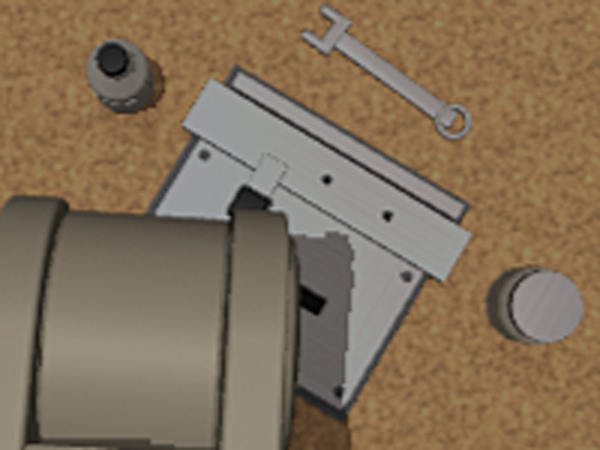

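The overhead crop shows the knob at the end of the short leg (250,198) with its tongue over the bar at (270,170). The bottle, jar and spanner are where they were, and the wrist view agrees. I'll rise a little more, settle, and hand in.

Emit:
{"name": "jog_arm", "arguments": {"moves": [{"fingers":1,"slide":[0,0,-20],"angular":[0,0,0]},{"fingers":1,"slide":[0,0,-20],"angular":[0,0,0]},{"fingers":1,"slide":[0,0,-20],"angular":[0,0,0]},{"fingers":1,"slide":[0,0,-20],"angular":[0,0,0]}]}}

```text
clock: 11.73
tcp_pos: [0.513, 0.0592, 0.2338]
orientation: [-0.0, 0.253, 0.968, 0.0]
wrist_force: [0.2, 0.5, -0.1]
finger_gap: 0.0001
grip_force: 0.0
```

```bash
python3 -c "
from workcell import *
print(hand_in())"
```

```text
the job is handed in; nothing more can be done
None
```

I pushed the knob to the corner and then to the closed end, feeling a firm stop at each; its tongue now lies over the bar, the bottle, jar and spanner look undisturbed, the arm is clear, and the job was handed in at about 12 s (no verdict came back).

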